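# Find the shaft's set-screw flat and hold the collar on it

## Robot

A 6-joint arm with a two-finger parallel gripper is mounted at the origin on the work surface. World frame = base frame: x ahead of the robot, y to its left, z up, the work surface at z = 0. Lengths are in m, angles in rad, forces in N, time in s.
With the tool pointing down it reaches from about 0.25 to 0.725 m from the base axis. Payload 4 kg.
Tool frame: the origin (TCP) lies between the finger pads; the fingertips stand 17 mm ahead of it and the grasp point (between the pads) lies 2 mm behind it; z points along the fingers, y is the direction in which the jaws open and shut (so a half turn about z gives the same grasp; the last joint's range is limited). The gripper opens to 85 mm and grips with 20 to 120 N. Pads are 22 mm wide; open, the fingers measure 114 mm over their backs; the gripper's body (76 mm by 85 mm) begins 54 mm behind the grasp point. The pads swing forward as they close: fully open they stand 13 mm farther back than shut.
Start: joints at [0, 0.241, 0.005, 1.335, 0, 1.571], TCP at [0.5, -0, 0.248] pointing down, gripper open.
Joint ranges: [-2.72, 2.72], [-1.05, 1.87], [-1.09, 1.28], [-1.99, 2.15], [-1.42, 1.44], [-3.14, 3.14]. Speed limits (rad/s): [2.79, 2.79, 3.14, 3.14, 3.14, 3.14].

## Interface

Orientations are given as a unit quaternion [x, y, z, w].
In Python, from workcell import readout, viewer, order gives the robot as it stands. The module is installed in compiled form; this text tells all that it offers.
- The arm moves only by the shell command python3 -m crank 'ROWS'. ROWS is text: rows parted by semicolons, each of 7 numbers parted by spaces: the shift along the tool's x, y, z in m, then the turn, a rotation vector about the tool's x, y, z in rad, then the gripper's target within -1 to 1 (shut at 1, half-way at 0, fully open at -1). A call has 1 to 20 rows; each row shifts and turns the pose as measured when the row begins, along the tool's axes as they then stand; what a row does not reach is not made up. A row lasts 1/12 s, in which the tool goes at most 41.7 mm and 7.16 degrees, less where a joint would pass 70% of its speed; a pose out of reach is approached as far as the arm can. A call with a gripper value outside its range is refused whole. The fingers move at their own pace and stop on an object; the grip force is fixed at half the most. Time passes only in rows, so rows that do not move let the fingers close. It gives the time, the measured TCP pose, the force and the opening at its end, in the units of the state.
- readout.get_obs(): the state, without advancing time (a new reading comes with each control period).
- viewer.camera(name): name is "scene" or "side" or "wrist"; returns the picture (480x640x3 uint8, red, green, blue); there is no depth.
- viewer.calibration(name): a dict with "fx", "fy", "cx", "cy" (pixels), "eye" and "rotation" of the camera in the world. Camera axes: x right, y down, z forward; pixel columns grow to the right and rows downward; lengths in m; the calibration is good to about 2 mm. A picture is of the moment at which its call begins: read the wrist's pose just before it. calibration takes no time and is no camera call; for the wrist camera it gives the pose at the moment of the call.
- order.job_done(): hands the job in, once; it reports no verdict.
The state is a dict: "clock": time; "joint_pos": joint angles; "joint_vel": joint speeds; "tau": joint torques, N m; "eef_pos": TCP position; "tool_rot": TCP orientation; "ft_force": force on the tool from outside, world axes, zero at the start; "ft_torque": the same for the moment, N m; "grip_width": finger opening in m.
Only numpy, scipy, OpenCV 4.12 (cv2) and the standard library are available. Lean on these libraries where they do the work, as an engineer would, in place of code of your own. Each camera call takes 0.05 s, during which the arm holds its last target. There are 200 camera calls.

## Task

Lift the loose cover plate off the two pins of the stage drive housing and lay it flat, handle up, in the middle of the black rubber mat. Then pinch the upright shaft across its set-screw flat and turn it until that flat squarely faces the open side of the housing, let go, and take the collar at the shaft's foot: lift it 25 mm straight up off its seat with its screw facing the flat, and finish while still holding it there, upright and still, for a colleague to tighten the screw. Leave the other things on the bench where they are.

Things in the scene. Friction and masses are not known exactly. Their poses are not given: they have to be found in the camera images.
- unit: Fixed grey housing, 164 x 164 mm, left or right of the robot. Origin: centre of its underside, bench level; z up; +x is the open side. Base plate 12 mm; back wall (-x) to z 84 mm, side walls to 42. Posts at x, y = +-72 mm (14 mm square) reach z 84 and carry the cover; those at (72,-72) and (-72,72) have 8 mm pins to z 94. The shaft stands on the unit's z axis in a 34 mm boss, its top at z 20.
- shaft (a joint): Angle of the upright steel shaft (rad), positive anticlockwise seen from above; 0: flat faces the open side (unit +x). Starts at 0.7 to 2.2; turns both ways with light friction (0.06 N m), stays where left. 24 mm diameter, round from z 20 to 42 mm above the bench, D section with one flat from 42 to its top at 78: 19 mm across flat and round back, 24 mm at right angles.
- shaft_flat: The shaft's only flat, 18.8 mm wide, 36 mm tall, cut 5 mm deep. Origin: centre of the flat face, 7 mm from the shaft axis, 60 mm above the bench. +x: its outward normal (level), z up; turns with the shaft. The middle between flat and round back lies 2.5 mm from the shaft axis, away from the flat: centre the pinch there.
- collar: Loose dark steel collar round the shaft's foot, resting on the boss: 44 mm outside, 28 mm bore (2 mm clear of the shaft all round), 16 mm tall, about 0.12 kg. Origin: centre of its underside (20 mm above the bench at the start), z up. Its set-screw sticks out along +x to 33 mm from the axis (head 11 mm diameter, half-way up); +x starts within 0.5 rad of the open side.
- collar_screw (a point): Centre of the set-screw's head: 30 mm out along the collar's +x axis, 8 mm above its underside.
- cover: Loose white plate 164 x 164 x 4 mm, about 0.25 kg, on the housing's four posts, hiding shaft and collar; 11 mm holes at (72,-72) and (-72,72) mm fit over the pins, which stand 6 mm proud of it. Origin: centre of its underside (84 mm above the bench at the start), z up. Handle: black bar 80 mm long along x, 12 mm wide, over the centre, 26 to 38 mm above the plate's underside.
- mat: Flat black rubber mat 200 x 200 x 3 mm, fixed on the bench, on the other side from the housing. Origin: centre of its underside (bench level), sides along x and y.
- jar: Bystander: green glass jar, 60 mm diameter, 85 mm tall. Origin under its centre.
- gauge_ring: Bystander: plain steel ring gauge, 64 mm outside, 36 mm bore, 20 mm tall, lying by itself on the bench. Origin: centre of its underside.
- driver: Bystander: screwdriver lying on the bench.
- gauge_case: Bystander: closed wooden gauge case 70 x 110 x 30 mm. Origin under its centre.
Not all that is in view belongs to the job. Leave any green look-alike of the unit alone.

How it is judged:
By the outcome, as a careful person would: the job done as asked, in the order asked, and still so for the second after the job is handed in, while the arm keeps its last pose, push and grip.
It also fails if it takes over 67 s, if anything falls off the work surface, if the arm or the gripper's body presses on something with over 40 N, if the wrist force passes 120 N, or if a joint passes its speed limit or range.

## Working session

There is one attempt and no reset: what is moved stays moved. The work goes in short steps, Python scripts to look and compute and a shell command to move; the robot and the scene stay as the last step left them, time stands still between calls to the robot, and variables do not carry over. Pictures are saved under pics/ and viewed, about 8 in all and at most 12, crops included, and the job is handed in when it is done.

```bash
mkdir -p pics; ls; python3 - <<'E'
from workcell import readout, viewer
import cv2,numpy as np
o=readout.get_obs()
print({k:np.round(v,3) for k,v in o.items()})
ims=[]
for n in ["scene","side","wrist"]:
    c=viewer.calibration(n); print(n,{k:np.round(v,3).tolist() for k,v in c.items()})
    im=viewer.camera(n)[:,:,::-1]; cv2.imwrite(f"pics/{n}0.png",im); ims.append(im)
E
```

```text
pics
{'clock': np.float64(0.0), 'joint_pos': array([-0.   ,  0.241,  0.004,  1.335,  0.   ,  1.571]), 'joint_vel': array([-0.   ,  0.001, -0.001, -0.001, -0.001,  0.001]), 'tau': array([ 1.0000e-03, -3.7232e+01,  2.5241e+01,  1.7000e-02,  0.0000e+00,
        0.0000e+00]), 'eef_pos': array([0.499, 0.   , 0.247]), 'tool_rot': array([ 0.707,  0.707, -0.001, -0.001]), 'ft_force': array([-0.544,  0.285, -0.095]), 'ft_torque': array([0.011, 0.01 , 0.008]), 'grip_width': np.float64(0.085)}
scene {'fx': 551.194, 'fy': 551.194, 'cx': 312.139, 'cy': 238.393, 'eye': [0.878, 0.708, 1.041], 'rotation': [0.271, 0.912, -0.296, -0.084]}
side {'fx': 512.363, 'fy': 512.363, 'cx': 316.593, 'cy': 238.286, 'eye': [0.267, 0.99, 0.826], 'rotation': [-0.122, 0.896, -0.421, 0.067]}
wrist {'fx': 336.828, 'fy': 336.828, 'cx': 318.305, 'cy': 241.239, 'eye': [0.501, 0.077, 0.373], 'rotation': [0.988, 0.0, -0.001, 0.153]}
```

View pics/scene0.png

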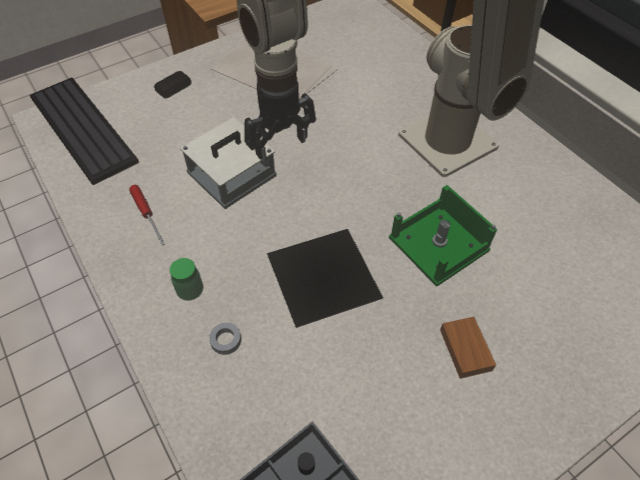

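View pics/side0.png

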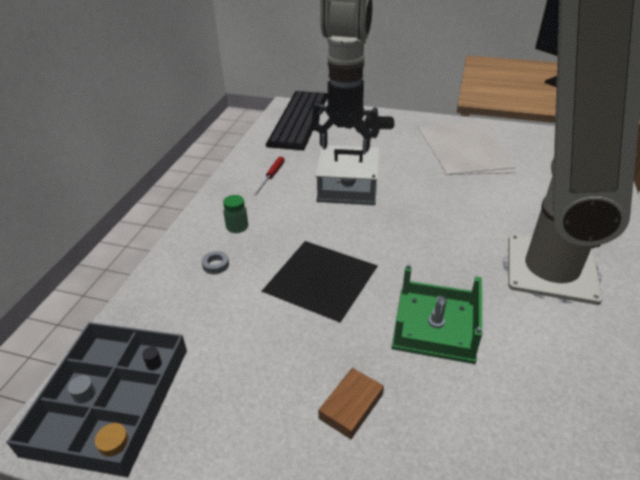

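The housing (white cover, handle) is on the robot's right, scene px (228,160). The mat is at scene (325,277) and side (320,280). The green look-alike is near the base. Next I cast rays.

```bash
cat > h.py <<'E'
import numpy as np,cv2
from workcell import readout,viewer
from scipy.spatial.transform import Rotation as R
def ray(c,uv):
    uv=np.atleast_2d(uv).astype(float)
    d=np.c_[(uv[:,0]-c['cx'])/c['fx'],(uv[:,1]-c['cy'])/c['fy'],np.ones(len(uv))]
    return np.array(c['eye']),R.from_quat(c['rotation']).apply(d)
def plane(c,uv,z):
    e,d=ray(c,uv); return e+d*((z-e[2])/d[:,2])[:,None]
def proj(c,p):
    q=R.from_quat(c['rotation']).inv().apply(np.atleast_2d(p)-np.array(c['eye']))
    return np.c_[q[:,0]/q[:,2]*c['fx']+c['cx'],q[:,1]/q[:,2]*c['fy']+c['cy']]
def tri(c1,uv1,c2,uv2):
    A=[];b=[]
    for c,uv in((c1,uv1),(c2,uv2)):
        e,d=ray(c,uv);d=d[0]/np.linalg.norm(d[0]);P=np.eye(3)-np.outer(d,d);A.append(P);b.append(P@e)
    return np.linalg.lstsq(np.vstack(A),np.hstack(b),rcond=None)[0]
def shot(n,f):
    c=viewer.calibration(n);im=viewer.camera(n)[:,:,::-1].copy();cv2.imwrite(f'pics/{f}.png',im);return c,im
def pose():
    o=readout.get_obs();r=R.from_quat(o['tool_rot']);return o,np.array(o['eef_pos']),r
def totool(p,r,target): return r.inv().apply(np.array(target)-p)
E
python3 - <<'E'
from h import *
a=cv2.imread('pics/scene0.png');b=cv2.imread('pics/side0.png')
for n,im,roi in(('scene',a,(255,220,400,335)),('side',b,(255,235,390,325))):
    c=viewer.calibration(n);x0,y0,x1,y1=roi
    m=np.zeros(im.shape[:2],np.uint8);m[y0:y1,x0:x1]=(im[y0:y1,x0:x1].max(2)<60)*255
    k=max(cv2.findContours(m,0,2)[0],key=cv2.contourArea)
    q=cv2.minEnclosingTriangle  # unused
    q=cv2.approxPolyDP(k,8,True)[:,0]
    P=plane(c,q,.003);print(n,'mat',np.round(P,3).tolist(),P.mean(0).round(4))
s=cv2.resize(a[105:215,170:290],None,fx=5,fy=5,interpolation=2)
t=cv2.resize(b[135:215,305:395],None,fx=5,fy=5,interpolation=2)[:400]
cv2.imwrite('pics/crop1.png',cv2.resize(s,(600,550)));cv2.imwrite('pics/crop2.png',t)
w=cv2.imread('pics/wrist0.png')
o=np.full((600,800,3),128,np.uint8);o[:367,:400]=cv2.resize(s,(400,367));o[:356,400:]=cv2.resize(t,(400,356));o[367:600,0:311]=cv2.resize(w,(311,233));cv2.imwrite('pics/comb.png',o)
E
```

```text
scene mat [[0.395, 0.1, 0.003], [0.583, 0.055, 0.003], [0.627, 0.246, 0.003], [0.437, 0.287, 0.003]] [0.5106 0.1718 0.003 ]
side mat [[0.58, 0.058, 0.003], [0.623, 0.243, 0.003], [0.434, 0.284, 0.003], [0.395, 0.1, 0.003]] [0.5077 0.1714 0.003 ]
```

View pics/comb.png

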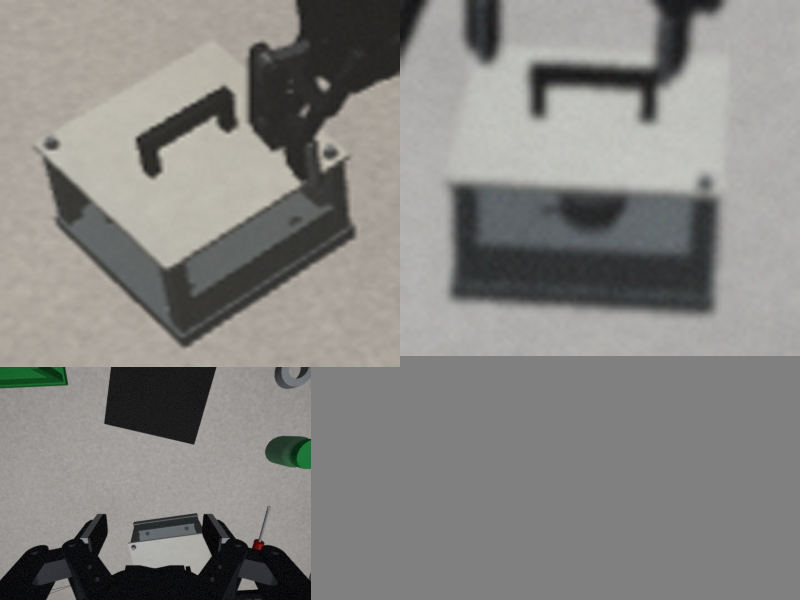

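Pins show at scene px (185,148) and (269,151), and one at side px (374,176). The handle runs left-right in the side view. The facet on the scene's left, towards world +x, shows open floor, so that is the open side. The side facet has the low wall.

```bash
python3 - <<'E'
from h import *
cs=viewer.calibration('scene');cd=viewer.calibration('side')
P=plane(cs,[(185,148.2),(269.3,150.9)],.091);print(P.round(4),np.linalg.norm(P[0]-P[1]), .144*2**.5)
print('side pin',plane(cd,(373.6,176),.091).round(4))
c=P.mean(0);d=P[0]-P[1];a=np.arctan2(d[1],d[0])+np.pi/4  # pin(72,-72)-pin(-72,72) dir -45deg
print('centre',c.round(4),'yaw',a, np.degrees(a))
def rr(c,n,f,im):
    return
# handle: scene crop ends top
H=[(139,137),(228,91)]
print('handle ends',plane(cs,[(170+u*.3,105+v*.3) for u,v in H],.122).round(4))
K=[(533,68),(655,72)]
print('handle side',plane(cd,[(305+(u-400)*.225,135+v*.225) for u,v in K],.122).round(4))
o,p,r=pose();print(p,r.as_matrix().round(3))
E
```

```text
[[ 0.6215 -0.2649  0.091 ]
 [ 0.4558 -0.1451  0.091 ]] 0.20447259826928485 0.2036467529817257
side pin [[ 0.4513 -0.1473  0.091 ]]
centre [ 0.5387 -0.205   0.091 ] yaw 0.15946673884651796 9.136771108620373
handle ends [[ 0.5745 -0.205   0.122 ]
 [ 0.5001 -0.2114  0.122 ]]
handle side [[ 0.57   -0.1996  0.122 ]
 [ 0.4967 -0.2132  0.122 ]]
[ 4.99556519e-01 -8.02522992e-08  2.47603443e-01] [[-0.     1.    -0.002]
 [ 1.     0.    -0.   ]
 [-0.    -0.002 -1.   ]]
```

```bash
python3 -m crank '-.0343 .0062 0 0 0 0 -1;-.0343 .0062 0 0 0 0 -1;-.0343 .0062 0 0 0 0 -1;-.0343 .0062 0 0 0 0 -1;-.0343 .0062 0 0 0 0 -1;-.0343 .0062 0 0 0 0 -1;0 0 0 0 0 -.124 -1;0 0 0 0 0 -.124 -1;0 0 0 0 0 -.124 -1;0 0 0 0 0 -.124 -1;0 0 0 0 0 -.124 -1;0 0 0 0 0 -.124 -1;0 0 0 0 0 -.124 -1;0 0 0 0 0 -.124 -1;0 0 0 0 0 -.124 -1;0 0 0 0 0 -.124 -1;0 0 0 0 0 -.124 -1;0 0 0 0 0 -.124 -1;0 0 0 0 0 -.124 -1;0 0 0 0 0 -.124 -1'; python3 - <<'E'
from h import *
o,p,r=pose();print(p,r.as_matrix().round(3),o['joint_pos'].round(3),o['ft_force'].round(2))
c,im=shot('wrist','w1')
E
```

```text
clock: 1.82
eef_pos: [0.5345, -0.2151, 0.2354]
tool_rot: [-0.098, 0.995, 0.005, -0.01]
ft_force: [-0.0, -0.5, 0.2]
grip_width: 0.0855
[ 0.53450081 -0.21513562  0.23535619] [[-0.981 -0.194 -0.021]
 [-0.194  0.981  0.008]
 [ 0.019  0.011 -1.   ]] [-3.820e-01  4.160e-01  2.190e-01  1.396e+00 -1.000e-03 -5.780e-01] [-0.03 -0.46  0.15]
```

View pics/w1.png

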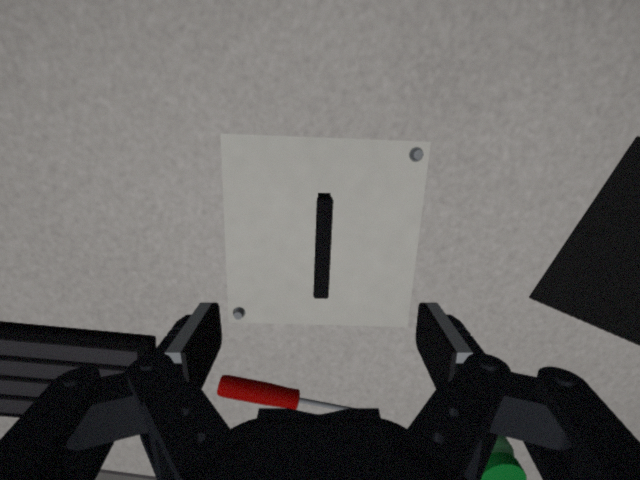

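The wrist view shows the cover square on, pins at (416,154) and (238,313), and the handle from (324,195) to (321,298).

```bash
cat >> h.py <<'E'
def goal(yaw_y,target):
    """deltas (tool frame) to target with tool down, jaw axis at world angle yaw_y"""
    o,p,r=pose();a=yaw_y
    y=[np.cos(a),np.sin(a),0];z=[0,0,-1];x=np.cross(y,z)
    D=R.from_matrix(np.c_[x,y,z]);rv=(r.inv()*D).as_rotvec()
    print('pos',p.round(4),'shift',totool(p,r,target).round(4),'shift after turn',D.inv().apply(np.array(target)-p).round(4),'turn',rv.round(4),'f',o['ft_force'].round(1),'w',round(float(o['grip_width']),4),'t',round(float(o['clock']),2))
E
python3 - <<'E'
from h import *
c=viewer.calibration('wrist');im=cv2.imread('pics/w1.png')
g=cv2.cvtColor(im,cv2.COLOR_BGR2GRAY)
P=plane(c,[(416,154),(238,313)],.093);print(P.round(4),np.linalg.norm(P[0]-P[1]))
d=P[1]-P[0];print('c',P.mean(0).round(4),'yaw if P1=(72,-72)',np.degrees(np.arctan2(d[1],d[0]))+45)
# handle by mask
m=np.zeros_like(g);m[185:305,300:345]=(g[185:305,300:345]<60)*255
k=max(cv2.findContours(m,0,2)[0],key=cv2.contourArea);q=cv2.boxPoints(cv2.minAreaRect(k));Q=plane(c,q,.122);print(Q.round(4),Q.mean(0))
# plate
hsv=cv2.cvtColor(im,cv2.COLOR_BGR2HSV);roi=g[120:340,210:440];t,mm=cv2.threshold(cv2.GaussianBlur(roi,(5,5),0),0,255,8)
k=max(cv2.findContours(mm,0,2)[0],key=cv2.contourArea);q=cv2.approxPolyDP(cv2.convexHull(k),8,True)[:,0]+[210,120];print(q.tolist(),plane(c,q,.088).round(4),plane(c,q,.088).mean(0))
E
```

```text
[[ 0.4556 -0.1528  0.093 ]
 [ 0.6184 -0.27    0.093 ]] 0.20065101401513302
c [ 0.537  -0.2114  0.093 ] yaw if P1=(72,-72) 9.254762938312624
[[ 0.5766 -0.2106  0.122 ]
 [ 0.496  -0.2232  0.122 ]
 [ 0.4944 -0.2125  0.122 ]
 [ 0.5748 -0.1989  0.122 ]] [ 0.53544574 -0.21127154  0.122     ]
[[439, 120], [439, 304], [415, 339], [222, 339], [210, 302], [210, 120]] [[ 0.4275 -0.1409  0.088 ]
 [ 0.5778 -0.0944  0.088 ]
 [ 0.6167 -0.1057  0.088 ]
 [ 0.6507 -0.2817  0.088 ]
 [ 0.6152 -0.2966  0.088 ]
 [ 0.4623 -0.3132  0.088 ]] [ 0.55837388 -0.20541948  0.088     ]
```

```bash
python3 -c "
from h import *
goal(np.radians(99.2),[.5365,-.2100,.114])"
```

```text
pos [ 0.5344 -0.2151  0.2352] shift [-0.0053  0.0032  0.1212] shift after turn [-0.0029  0.0047  0.1212] turn [ 0.0113 -0.0192  0.0388] f [-0.2  0.3  0.2] w 0.0855 t 1.87
```

```bash
python3 -m crank '0 0 0 .0113 -.0192 .0388 -1;-.003 .0047 .02 0 0 0 -1;0 0 .025 0 0 0 -1;0 0 .025 0 0 0 -1;0 0 .025 0 0 0 -1;0 0 .015 0 0 0 -1;0 0 0 0 0 0 -1'; python3 -c "
from h import *
goal(np.radians(99.2),[.5365,-.2100,.114])"
```

```text
clock: 2.45
eef_pos: [0.5376, -0.2101, 0.1215]
tool_rot: [-0.07, 0.998, -0.001, 0.002]
ft_force: [-0.6, 0.4, 0.1]
grip_width: 0.0851
pos [ 0.5376 -0.2101  0.1215] shift [0.0011 0.0003 0.0075] shift after turn [0.001  0.0003 0.0075] turn [-0.0019  0.0033 -0.0201] f [-0.6  0.4  0.1] w 0.0851 t 2.45
```

```bash
python3 -m crank '.001 0 .0075 -.002 .003 -.02 -1;0 0 0 0 0 0 1;0 0 0 0 0 0 1;0 0 0 0 0 0 1;0 0 0 0 0 0 1;0 0 0 0 0 0 1;0 0 0 0 0 0 1;0 0 0 0 0 0 1;0 0 0 0 0 0 1;0 0 0 0 0 0 1'; python3 -c "
from h import *
goal(np.radians(99.2),[.5365,-.2100,.164])"
```

```text
clock: 3.28
eef_pos: [0.5385, -0.2111, 0.1175]
tool_rot: [-0.079, 0.997, -0.001, 0.002]
ft_force: [1.2, -0.5, -3.7]
grip_width: 0.0107
pos [ 0.5385 -0.2111  0.1175] shift [ 0.0016  0.0013 -0.0465] shift after turn [ 0.0018  0.0014 -0.0465] turn [-0.0021  0.0044 -0.0029] f [ 1.2 -0.5 -3.7] w 0.0107 t 3.28
```

```bash
python3 -m crank '0 0 -.01 0 0 0 1;0 0 -.012 0 0 0 1;0 0 -.02 0 0 0 1;0 0 -.025 0 0 0 1;0 0 -.025 0 0 0 1;0 0 -.02 0 0 0 1;0 0 0 0 0 0 1'; python3 -c "
from h import *
goal(np.radians(77.1),[.509,.1716,.20])"
```

```text
clock: 3.87
eef_pos: [0.535, -0.2096, 0.2327]
tool_rot: [-0.079, 0.997, 0.002, -0.002]
ft_force: [1.6, -0.7, -1.4]
grip_width: 0.0107
pos [ 0.535  -0.2096  0.2327] shift [-0.0343  0.3805  0.0339] shift after turn [0.1104 0.3658 0.0327] turn [ 0.0026 -0.0052  0.3828] f [ 1.6 -0.7 -1.4] w 0.0107 t 3.87
```

```bash
python3 -m crank '-.003 .016 0 0 0 0 1;-.003 .032 0 0 0 0 1;-.003 .032 0 0 0 0 1;-.003 .032 0 0 0 0 1;-.003 .032 0 0 0 0 1;-.003 .032 0 0 0 0 1;-.003 .032 0 0 0 0 1;-.003 .032 0 0 0 0 1;-.003 .032 0 0 0 0 1;-.003 .032 0 0 0 0 1;-.003 .032 0 0 0 0 1;-.001 .032 0 0 0 0 1;0 .016 0 0 0 0 1;0 0 0 0 0 .07 1;0 0 0 0 0 .11 1;0 0 0 0 0 .11 1;0 0 0 0 0 .08 1;0 0 0 0 0 0 1'; python3 - <<'E'
from h import *
goal(np.radians(77.1),[.509,.1716,.15])
c,im=shot('wrist','w2');c2,b=shot('side','s2')
x=np.vstack([cv2.resize(im,(400,300)),cv2.resize(b,(400,300))]);cv2.imwrite('pics/v2.png',x)
E
```

```text
clock: 5.37
eef_pos: [0.5002, 0.1918, 0.2162]
tool_rot: [0.115, 0.993, -0.003, -0.012]
ft_force: [0.3, -0.5, -2.3]
grip_width: 0.0106
pos [0.5002 0.1918 0.2162] shift [-0.0147 -0.017   0.066 ] shift after turn [-0.0131 -0.0177  0.0662] turn [-0.009  -0.0222 -0.0057] f [ 0.3 -0.5 -2.3] w 0.0106 t 5.37
```

View pics/v2.png

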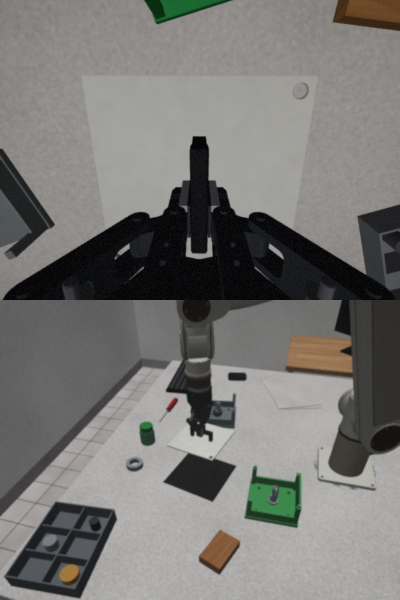

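```bash
python3 -m crank '0 0 0 -.009 -.022 -.006 1;-.0125 -.0185 .02 0 0 0 1;0 0 .03 0 0 0 1;0 0 .03 0 0 0 1;0 0 .03 0 0 0 1;0 0 .025 0 0 0 1;0 0 0.01 0 0 0 1;0 0 0 0 0 0 1'; python3 -c "
from h import *
goal(np.radians(77.1),[.511,.170,.0365])"
```

```text
clock: 6.13
eef_pos: [0.5115, 0.1689, 0.067]
tool_rot: [0.103, 0.995, 0.002, 0.004]
ft_force: [0.2, -0.5, -2.5]
grip_width: 0.0107
pos [0.5115 0.1689 0.067 ] shift [0.001  0.0009 0.0305] shift after turn [0.0008 0.001  0.0305] turn [0.0039 0.0075 0.0178] f [ 0.2 -0.5 -2.5] w 0.0107 t 6.13
```

```bash
python3 -m crank '.001 .001 .01 .004 .0075 .018 1;0 0 .01 0 0 0 1;0 0 .006 0 0 0 1;0 0 .003 0 0 0 1;0 0 0 0 0 0 1'; python3 -c "
from h import *
goal(np.radians(77.1),[.511,.170,.0365])"
```

```text
clock: 6.55
eef_pos: [0.5124, 0.1702, 0.0369]
tool_rot: [0.112, 0.994, 0.0, 0.001]
ft_force: [-0.3, -0.1, -2.9]
grip_width: 0.0107
pos [0.5124 0.1702 0.0369] shift [ 0.0013 -0.0005  0.0004] shift after turn [ 0.0013 -0.0005  0.0004] turn [0.0009 0.0017 0.0003] f [-0.3 -0.1 -2.9] w 0.0107 t 6.55
```

```bash
python3 -m crank '.0008 -.0005 .0015 0 0 0 1;0 0 0 0 0 0 1;0 0 0.0008 0 0 0 1;0 0 0 0 0 0 1'; python3 -c "
from h import *
goal(np.radians(77.1),[.511,.170,.0365])"
```

```text
clock: 6.88
eef_pos: [0.5139, 0.1709, 0.0374]
tool_rot: [0.112, 0.994, 0.002, 0.004]
ft_force: [0.0, -0.8, -3.1]
grip_width: 0.0105
pos [0.5139 0.1709 0.0374] shift [ 0.0026 -0.0015  0.0009] shift after turn [ 0.0026 -0.0015  0.0009] turn [0.0042 0.0071 0.001 ] f [ 0.  -0.8 -3.1] w 0.0105 t 6.88
```

```bash
python3 -m crank '.002 -.001 .003 .004 .007 0 1;0 0 0.0 0 0 0 1'; python3 -c "
from h import *
for i in range(3):goal(np.radians(77.1),[.511,.170,.0365]);viewer.camera('side')"
```

```text
clock: 7.05
eef_pos: [0.5141, 0.1711, 0.0372]
tool_rot: [0.112, 0.994, 0.001, 0.003]
ft_force: [0.5, 0.0, -3.2]
grip_width: 0.0105
pos [0.5141 0.1711 0.0372] shift [ 0.0028 -0.0017  0.0007] shift after turn [ 0.0028 -0.0017  0.0007] turn [0.0029 0.0051 0.0011] f [ 0.5  0.  -3.2] w 0.0105 t 7.05
pos [0.5143 0.1711 0.0372] shift [ 0.003  -0.0018  0.0007] shift after turn [ 0.003  -0.0018  0.0007] turn [0.0033 0.0056 0.0011] f [-0.1 -0.2 -1.5] w 0.0106 t 7.1
pos [0.5139 0.171  0.0368] shift [ 0.0026 -0.0016  0.0002] shift after turn [ 0.0026 -0.0016  0.0003] turn [0.0028 0.0048 0.0011] f [ 0.5  0.4 -2.3] w 0.0107 t 7.15
```

```bash
python3 -m crank '.002 -.001 .003 0 0 0 1;.001 0 0.003 0 0 0 1'; python3 -c "
from h import *
goal(np.radians(77.1),[.511,.170,.0365]);c,im=shot('side','s3')
x=cv2.resize(im[220:330,240:400],None,fx=5,fy=5);cv2.imwrite('pics/v3.png',x)"
```

```text
clock: 7.37
eef_pos: [0.5136, 0.171, 0.0364]
tool_rot: [0.112, 0.994, 0.002, 0.006]
ft_force: [-7.7, -5.1, 23.5]
grip_width: 0.0108
pos [0.5136 0.171  0.0364] shift [ 0.0024 -0.0015 -0.0002] shift after turn [ 0.0024 -0.0015 -0.0001] turn [0.005  0.0118 0.0009] f [-7.7 -5.1 23.5] w 0.0108 t 7.37
```

View pics/v3.png

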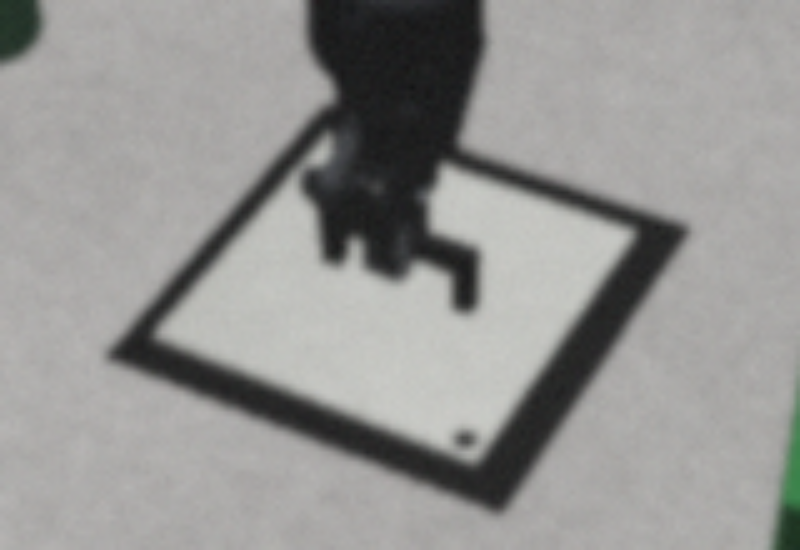

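The cover rests on the mat (contact 23 N). The mat corners in the crop are (110,352), (500,510), (687,230), and the cover corners are (150,338), (483,468), (640,230). I check how well it is centred.

```bash
python3 -c "
from h import *
c=viewer.calibration('side')
f=lambda L:[(240+u/5,220+v/5) for u,v in L]
M=plane(c,f([(110,352),(500,510),(687,230)]),.003);C=plane(c,f([(150,338),(483,468),(640,230)]),.007)
print(M.round(4),C.round(4));print('centres',(M[0]+M[2])/2,(C[0]+C[2])/2)
print(np.linalg.norm(M[0]-M[2]),np.linalg.norm(C[0]-C[2]))
for A in(M,C):print(np.degrees(np.arctan2(*(A[1]-A[0])[1::-1])))
"
```

```text
[[0.6243 0.2451 0.003 ]
 [0.4322 0.2897 0.003 ]
 [0.389  0.0986 0.003 ]] [[0.6082 0.2357 0.007 ]
 [0.4441 0.2723 0.007 ]
 [0.4097 0.1086 0.007 ]]
centres [0.50665721 0.17180193 0.003     ] [0.5089731 0.172127  0.007    ]
0.27711906064939007 0.23569913666198108
166.90445836865212
167.43694438395238
```

Within 3 mm and square to the mat, so I release, lift and go back over the housing.

```bash
python3 -m crank '0 0 0 0 0 0 1;0 0 0 0 0 0 -1;0 0 0 0 0 0 -1;0 0 0 0 0 0 -1;0 0 0 0 0 0 -1;0 0 0 0 0 0 -1;0 0 0 0 0 0 -1;0 0 -.02 0 0 0 -1;0 0 -.04 0 0 0 -1;0 0 -.04 0 0 0 -1;0 0 -.04 0 0 0 -1;0 0 -.04 0 0 0 -1;0 0 -.04 0 0 0 -1;0 0 0 0 0 0 -1'; python3 -c "
from h import *
goal(np.radians(99.2),[.5365,-.210,.26])"
```

```text
clock: 8.58
eef_pos: [0.5074, 0.1695, 0.2603]
tool_rot: [0.112, 0.994, -0.001, -0.0]
ft_force: [1.2, 0.3, 0.2]
grip_width: 0.0852
pos [0.5074 0.1695 0.2603] shift [-0.1127 -0.3635  0.001 ] shift after turn [ 3.200e-02 -3.792e-01  3.000e-04] turn [-0.002  -0.0007 -0.3847] f [1.2 0.3 0.2] w 0.0852 t 8.58
```

```bash
python3 -m crank '-.005 -.016 0 0 0 0 -1;-.01 -.032 0 0 0 0 -1;-.01 -.032 0 0 0 0 -1;-.01 -.032 0 0 0 0 -1;-.01 -.032 0 0 0 0 -1;-.01 -.032 0 0 0 0 -1;-.01 -.032 0 0 0 0 -1;-.01 -.032 0 0 0 0 -1;-.01 -.032 0 0 0 0 -1;-.01 -.032 0 0 0 0 -1;-.01 -.032 0 0 0 0 -1;-.008 -.028 0 0 0 0 -1;0 0 0 0 0 -.1 -1;0 0 0 0 0 -.1 -1;0 0 0 0 0 -.1 -1;0 0 0 0 0 -.085 -1;0 0 0 0 0 0 -1'; python3 - <<'E'
from h import *
goal(np.radians(99.2),[.5365,-.210,.26])
c,im=shot('wrist','w4')
import json
json.dump({k:np.array(v).tolist() for k,v in c.items()},open('w4.json','w'))
cv2.imwrite('pics/v4.png',cv2.resize(im[90:380,170:490],None,fx=2.5,fy=2.07))
x=im[90:380,170:490];cv2.imwrite('pics/v4.png',cv2.resize(x,(640,580),interpolation=2))
E
```

```text
clock: 10.0
eef_pos: [0.5419, -0.2289, 0.2556]
tool_rot: [-0.09, 0.996, 0.001, 0.003]
ft_force: [0.5, -0.5, -0.0]
grip_width: 0.0852
pos [ 0.5419 -0.2289  0.2556] shift [ 0.0019  0.0196 -0.0044] shift after turn [ 0.0023  0.0195 -0.0044] turn [0.0025 0.0059 0.0204] f [ 0.5 -0.5 -0. ] w 0.0852 t 10.0
```

View pics/v4.png

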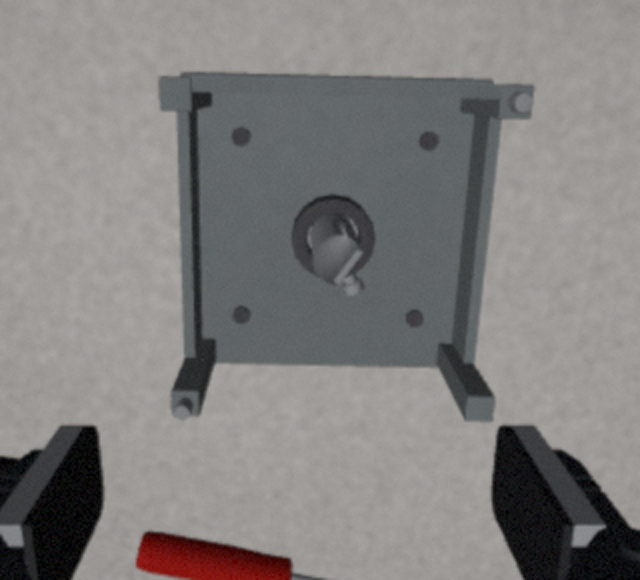

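The picture shows the open housing: back wall at the top, open side at the bottom (unit +x down, +y right). Pins are at crop (521,102) and (183,408), the shaft near (335,255), its flat facing lower right, and the screw head at (350,285). I zoom in.

```bash
python3 - <<'E'
from h import *
import json
c=json.load(open('w4.json'));im=cv2.imread('pics/w4.png')
P=plane(c,[(170+521/2,90+102/2),(170+183/2,90+408/2)],.094);d=P[1]-P[0]
print(P.round(4),np.linalg.norm(d),'c',P.mean(0).round(4),'yaw',np.degrees(np.arctan2(d[1],d[0]))+45)
x=im[182:242,308:368];x=cv2.normalize(cv2.resize(x,(600,600),interpolation=2),None,0,255,cv2.NORM_MINMAX)
x=cv2.convertScaleAbs(x,alpha=1.3);cv2.imwrite('pics/v5.png',x)
E
```

```text
[[ 0.4561 -0.1519  0.094 ]
 [ 0.618  -0.2698  0.094 ]] 0.20030240189285942 c [ 0.537  -0.2109  0.094 ] yaw 8.935596948950902
```

View pics/v5.png

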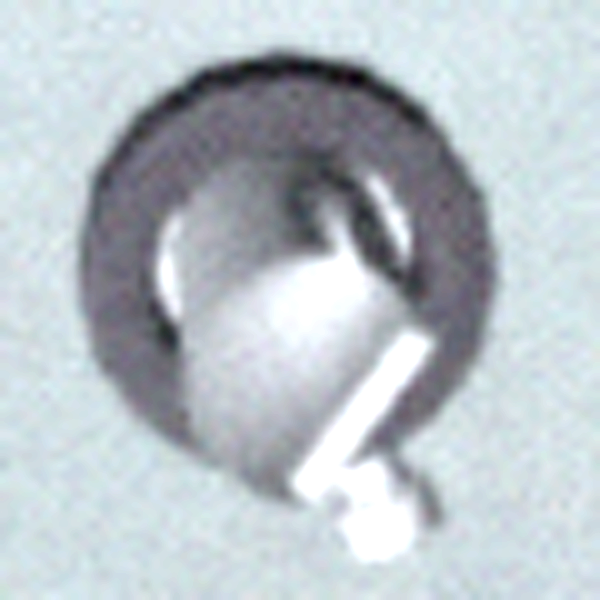

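The zoom shows the D-shaped shaft top centred about (310,370). A bright strip along its flat edge runs from (425,335) to (300,490). The collar ring is centred about (288,270), with the screw head at (375,525).

```bash
python3 - <<'E'
from h import *
import json
c=json.load(open('w4.json'));im=cv2.imread('pics/w4.png');yaw=9.1
px=lambda L:[(308+(u+.0)/10-.45+.0,182+v/10-.45) for u,v in L]
F=plane(c,px([(422,338),(302,487)]),.078);d=F[0]-F[1]
a=np.degrees(np.arctan2(d[1],d[0]))-90
print('strip',F.round(4),np.linalg.norm(d),'normal world',a,'unit',a-yaw)
print('top centre',plane(c,px([(310,370)]),.078).round(4))
col=plane(c,px([(288,265)]),.036);s=plane(c,px([(375,528)]),.030)
print('collar',col.round(4),'screw',s.round(4),np.linalg.norm((s-col)[0,:2]))
v=(s-col)[0];print('screw angle unit',np.degrees(np.arctan2(v[1],v[0]))-yaw)
u=np.array([.537,-.2105,0]);v=s[0]-u;print('about unit c',np.degrees(np.arctan2(v[1],v[0]))-yaw,np.hypot(*v[:2]))
# fine strip line fit
g=cv2.cvtColor(im,6)[182:242,308:368];print(g[30:52,26:48])
E
```

```text
strip [[ 0.5323 -0.2016  0.078 ]
 [ 0.5483 -0.2097  0.078 ]] 0.01790142074948528 normal world 63.21713727471965 unit 54.117137274719646
top centre [[ 0.5371 -0.2112  0.078 ]]
collar [[ 0.5363 -0.2111  0.036 ]] screw [[ 0.5644 -0.1955  0.03  ]] 0.032119353038777824
screw angle unit 19.9253619840961
about unit c 19.58678271553604 0.0312587677539924
[[104 110 113 112 117 117 116 113 112 109 104  98  91  86  76  59  64  62
   62  61  58  61]
 [105 110 111 111 114 113 112 111 109 104  99  93  89  86  78  68  62  59
   58  61  60  59]
 [102 110 109 109 113 110 109 104 104 100  97  89  83  84  87  79  70  62
   65  59  61  60]
 [105 104 108 110 109 109 109 105 100  95  94  85  86  92 107 103  90  75
   62  58  58  60]
 [101 101 105 109 104 108 102 100  96  93  91  86  90 106 122 119 111  83
   61  60  60  63]
 [103 102 104 102 104 103 101  99  93  88  86  87 105 123 124 122  97  71
   61  60  60  70]
 [101  97  99 101 104  99 100  94  87  87  84  93 117 125 121 110  82  65
   61  62  68  82]
 [101  99  99  98 100  98  95  94  87  81  89 110 121 124 116  86  67  61
   62  66  76  97]
 [ 97  
[... 595 characters left out ...]
2  68  64  68  89 100 100  99
  101 101 100 100]
 [ 78  77  76  78  88 111 123 123 114  93  79  86  79  75  92 100 100 103
  105  99  99 102]
 [ 74  73  75  82 106 126 125 116 104  96 110 113  95  74  79  93  96 100
  101 104 101  96]
 [ 70  69  78 100 120 123 120 118 123 124 128 119 107  83  68  81  84  97
  103 101 100  99]
 [ 72  69  74 105 119 122 116 109 119 128 126 126 110  92  81  79  73  89
   98 100 103  99]
 [ 80  74  69  88 108 115 103  99 102 117 123 121 112  98  94  89  70  78
   96  99 101  97]
 [ 93  90  86  85  93 103 100  91  93 111 108 113 116 110 108  96  75  71
   93  96  97  97]
 [ 97  97  97  96 100  98  97  94 103 113 121 129 127 122 114 100  79  69
   85  96  99  98]]
```

The flat's normal is at about +53° in the unit frame (0.93 rad), the screw at about +20°, the axis at (0.537,-0.211), and the unit's yaw is 9.1°. I turn the jaws to world 62°.

```bash
python3 -m crank '0 .008 0 0 0 .07 -1;0 .008 0 0 0 .12 -1;0 0 0 0 0 .12 -1;0 0 0 0 0 .12 -1;0 0 0 0 0 .12 -1;0 0 0 0 0 .10 -1;0 0 0 0 0 0 -1'; python3 -c "
from h import *
goal(np.radians(62),[.5358,-.2132,.062])"
```

```text
clock: 10.63
eef_pos: [0.5395, -0.2107, 0.2533]
tool_rot: [0.253, 0.968, 0.003, 0.001]
ft_force: [0.2, 0.4, -0.6]
grip_width: 0.0854
pos [ 0.5395 -0.2107  0.2533] shift [ 0.002  -0.0051  0.1913] shift after turn [ 0.0021 -0.004   0.1913] turn [ 0.0056  0.0002 -0.0222] f [ 0.2  0.4 -0.6] w 0.0854 t 10.63
```

```bash
python3 -m crank '0 0 0 .0056 0 -.022 -1;.002 -.004 .03 0 0 0 -1;0 0 .035 0 0 0 -1;0 0 .035 0 0 0 -1;0 0 .03 0 0 0 -1;0 0 .02 0 0 0 -1;0 0 0 0 0 0 -1'; python3 -c "
from h import *
goal(np.radians(62),[.5358,-.2132,.062])
c,im=shot('wrist','w6');cv2.imwrite('pics/v6.png',im[150:450,150:500])"
```

```text
clock: 11.22
eef_pos: [0.5395, -0.2137, 0.1014]
tool_rot: [0.233, 0.972, -0.002, 0.005]
ft_force: [-0.7, -0.5, -0.3]
grip_width: 0.0854
pos [ 0.5395 -0.2137  0.1014] shift [ 0.004  -0.0012  0.0394] shift after turn [ 0.0035 -0.0013  0.0394] turn [-0.0005  0.0112  0.0186] f [-0.7 -0.5 -0.3] w 0.0854 t 11.22
```

View pics/v6.png

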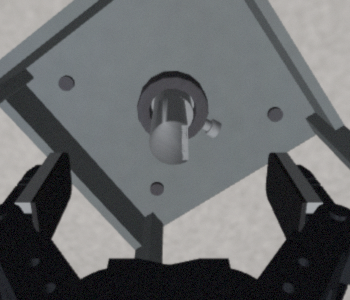

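The flat edge at crop (186,145) stands vertical, so it is parallel to the pads, and the shaft sits between the fingers. I go down and pinch.

```bash
python3 -m crank '.004 -.001 .012 0 .011 .018 -1;0 0 .014 0 0 0 -1;0 0 .012 0 0 0 -1;0 0 0 0 0 0 -1'; python3 -c "
from h import *
goal(np.radians(62),[.5358,-.2132,.062])"
```

```text
clock: 11.6
eef_pos: [0.5404, -0.2146, 0.0692]
tool_rot: [0.241, 0.97, -0.001, 0.005]
ft_force: [0.3, 0.2, 0.2]
grip_width: 0.0852
pos [ 0.5404 -0.2146  0.0692] shift [ 0.0048 -0.0009  0.0071] shift after turn [ 0.0047 -0.0009  0.0072] turn [0.0005 0.0109 0.0009] f [0.3 0.2 0.2] w 0.0852 t 11.6
```

```bash
python3 -m crank '.005 -.001 .007 0 .011 0 -1;.002 0 .002 0 0 0 -1;0 0 0 0 0 0 -1'; python3 -c "
from h import *
goal(np.radians(62),[.5358,-.2132,.062])"
```

```text
clock: 11.85
eef_pos: [0.5355, -0.213, 0.0627]
tool_rot: [0.241, 0.97, 0.0, 0.002]
ft_force: [0.7, -0.1, 0.3]
grip_width: 0.0855
pos [ 0.5355 -0.213   0.0627] shift [-0.0004 -0.0001  0.0007] shift after turn [-0.0004 -0.0001  0.0007] turn [0.0011 0.0041 0.001 ] f [ 0.7 -0.1  0.3] w 0.0855 t 11.85
```

```bash
python3 -m crank '0 0 0 0 0 0 1;0 0 0 0 0 0 1;0 0 0 0 0 0 1;0 0 0 0 0 0 1;0 0 0 0 0 0 1;0 0 0 0 0 0 1;0 0 0 0 0 0 1;0 0 0 0 0 0 1;0 0 0 0 0 0 1'; python3 -c "
from h import *
goal(np.radians(9.1),[.5345,-.2114,.062])"
```

```text
clock: 12.6
eef_pos: [0.5379, -0.213, 0.0662]
tool_rot: [0.241, 0.971, -0.0, 0.005]
ft_force: [0.2, 1.3, 0.0]
grip_width: 0.0177
pos [ 0.5379 -0.213   0.0662] shift [ 0.0038 -0.0002  0.0041] shift after turn [ 0.0021 -0.0031  0.0042] turn [0.0069 0.0082 0.9256] f [0.2 1.3 0. ] w 0.0177 t 12.6
```

Gripped at 17.7 mm with little side force. I turn the shaft 0.926 rad clockwise.

```bash
python3 -m crank '.0005 0 .0005 0 0 .06 1;.0005 0 .0005 0 0 .1 1;.0005 0 .0005 0 0 .1 1;.0005 0 .0005 0 0 .1 1;.0005 0 .0005 0 0 .1 1;.0005 0 .0005 0 0 .1 1;.0005 0 .0005 0 0 .1 1;.0005 0 .0005 0 0 .1 1;.0005 0 .0005 0 0 .1 1;.0005 0 .0005 0 0 .06 1;0 0 0.0005 0 0 0 1'; python3 -c "
from h import *
goal(np.radians(9.1),[.5345,-.2114,.062])"
```

```text
clock: 13.52
eef_pos: [0.5352, -0.2121, 0.0661]
tool_rot: [0.664, 0.748, -0.0, 0.008]
ft_force: [0.5, 2.0, 3.6]
grip_width: 0.0175
pos [ 0.5352 -0.2121  0.0661] shift [ 0.0008 -0.0007  0.0041] shift after turn [ 0.0008 -0.0006  0.0041] turn [ 0.0097  0.0123 -0.0402] f [0.5 2.  3.6] w 0.0175 t 13.52
```

```bash
python3 -m crank '0.0005 0 .001 0 0.008 -.036 1;0 0 0.0003 0 0 0 1;0 0 0.0003 0 0 0 1'; python3 -c "
from h import *
goal(np.radians(9.1),[.5345,-.2114,.062])
c,im=shot('wrist','w7');c2,b=shot('scene','s7')
b=b[100:230,160:300]
cv2.imwrite('pics/v7.png',np.hstack([im[120:400,140:500],cv2.resize(b,(302,280),interpolation=2)]))"
```

```text
clock: 13.77
eef_pos: [0.5353, -0.2122, 0.0661]
tool_rot: [0.648, 0.761, 0.002, 0.005]
ft_force: [0.7, 0.6, 4.4]
grip_width: 0.0173
pos [ 0.5353 -0.2122  0.0661] shift [ 0.0009 -0.0007  0.0041] shift after turn [ 0.0009 -0.0007  0.0041] turn [0.0099 0.006  0.0009] f [0.7 0.6 4.4] w 0.0173 t 13.77
```

View pics/v7.png

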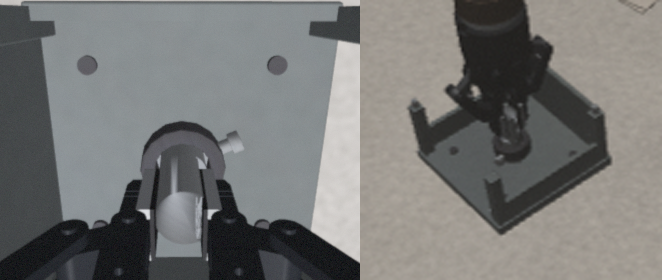

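The wrist crop shows the flat facing right (towards the open side) inside the pads. Base holes at (87,65) and (277,65) mark the unit's x direction, so I use them to check the yaw.

```bash
python3 - <<'E'
from h import *
c=viewer.calibration('wrist');g=cv2.cvtColor(cv2.imread('pics/w7.png'),6)
C=[]
for x,y in((227,185),(417,185)):
    r=g[y-17:y+18,x-17:x+18].astype(np.uint8);_,m=cv2.threshold(cv2.GaussianBlur(r,(3,3),0),0,255,9)
    k=max(cv2.findContours(m,0,2)[0],key=cv2.contourArea);M=cv2.moments(k);C.append((x-17+M['m10']/M['m00'],y-17+M['m01']/M['m00']))
P=plane(c,C,.012);d=P[1]-P[0];print(C,P.round(4),np.linalg.norm(d),'hole yaw',np.degrees(np.arctan2(d[1],d[0])))
# edge at top of picture
e=[]
for x in range(180,470,6):
    col=np.diff(cv2.GaussianBlur(g,(3,3),0)[110:135,x].astype(int));e.append((x,110+np.argmin(col)))
f=cv2.fitLine(np.array(e,np.float32),cv2.DIST_HUBER,0,.01,.01).ravel()
for z in(.012,.042):
    Q=plane(c,[(f[2]-100*f[0],f[3]-100*f[1]),(f[2]+100*f[0],f[3]+100*f[1])],z);d=Q[1]-Q[0];print('edge',f,np.degrees(np.arctan2(d[1],d[0])))
# holes in w4
import json
c=json.load(open('w4.json'));g=cv2.cvtColor(cv2.imread('pics/w4.png'),6);C=[]
for u,v in((241,136),(428,141),(241,315),(414,318)):
    x=170+u//2;y=90+v//2
    r=g[y-8:y+9,x-8:x+9];_,m=cv2.threshold(cv2.resize(r,None,fx=4,fy=4),0,255,9)
    k=max(cv2.findContours(m,0,2)[0],key=cv2.contourArea);M=cv2.moments(k);C.append((x-8+M['m10']/M['m00']/4-.4,y-8+M['m01']/M['m00']/4-.4))
P=plane(c,C,.012);print(P.round(4),P.mean(0).round(4))
for i,j in((0,2),(1,3)):
    d=P[j]-P[i];print(np.degrees(np.arctan2(d[1],d[0])))
for i,j in((0,1),(2,3)):
    d=P[j]-P[i];print(np.degrees(np.arctan2(d[1],d[0]))-90)
E
```

```text
[(226.92832764505118, 184.60921501706486), (416.52721088435374, 184.63095238095238)] [[ 0.4807 -0.1694  0.012 ]
 [ 0.58   -0.1536  0.012 ]] 0.1005529289965159 hole yaw 9.026664346326111
edge [  1.   0. 303. 120.] 9.127063314522708
edge [  1.   0. 303. 120.] 9.127063314522704
[[ 0.4966 -0.2679  0.012 ]
 [ 0.4809 -0.169   0.012 ]
 [ 0.5956 -0.2522  0.012 ]
 [ 0.5799 -0.1533  0.012 ]] [ 0.5383 -0.2106  0.012 ]
9.012257818771792
9.029320785109988
9.013719740598319
9.027886920532268
```

Unit yaw is 9.03° and the jaws stand at 9.05°, so the flat is square. I release, rise and turn the jaws to be across the screw direction.

```bash
python3 -m crank '0 0 0 0 0 0 -1;0 0 0 0 0 0 -1;0 0 0 0 0 0 -1;0 0 0 0 0 0 -1;0 0 0 0 0 0 -1;0 0 0 0 0 0 -1;0 0 -.02 0 0 0 -1;0 0 -.04 0 0 0 -1;0 0 -.04 0 0 0 -1;0 0 -.04 0 0 0 -1;0 0 0 0 0 0 -1'; python3 - <<'E'
from h import *
goal(np.radians(118),[.538,-.2106,.20])
c,im=shot('wrist','w8')
uv=proj(c,[[.538,-.2106,.05]])[0].round().astype(int);print(uv)
import json
json.dump({k:np.array(v).tolist() for k,v in c.items()},open('w8.json','w'))
x,y=uv;x0,y0=x-60,y-50
print(x0,y0);cv2.imwrite('pics/v8.png',cv2.convertScaleAbs(cv2.resize(im[y0:y0+100,x0:x0+120],None,fx=6,fy=6,interpolation=2),alpha=1.4))
E
```

```text
clock: 14.78
eef_pos: [0.5303, -0.211, 0.2048]
tool_rot: [0.649, 0.761, -0.001, -0.001]
ft_force: [1.1, 0.6, 0.9]
grip_width: 0.085
pos [ 0.5303 -0.211   0.2048] shift [-0.0008  0.0077  0.0048] shift after turn [-0.007  -0.0033  0.0048] turn [-1.3000e-03 -1.7000e-03 -1.9006e+00] f [1.1 0.6 0.9] w 0.085 t 14.78
[327 229]
267 179
```

View pics/v8.png

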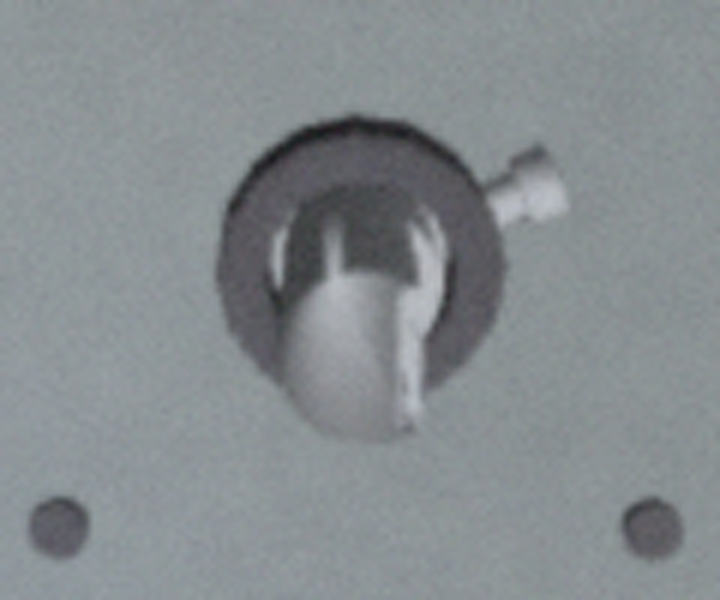

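The flat's edge strip at crop x≈408 is vertical and faces right (open side). The base holes at (60,527) and (652,528) are level. The screw head is at (540,185), with the collar centred at about (362,258). I measure both.

```bash
python3 - <<'E'
from h import *
import json
c=json.load(open('w8.json'));g=cv2.cvtColor(cv2.imread('pics/w8.png'),6);G=cv2.GaussianBlur(cv2.resize(g,None,fx=6,fy=6,interpolation=2),(7,7),0)[179*6:279*6,267*6:387*6].astype(float)
px=lambda L:[(267+u/6-.42,179+v/6-.42) for u,v in L]
D=np.gradient(G,axis=1)
for nm,lo,hi,s,(v0,v1) in(('right',408,436,-1,(345,415)),('left',384,408,1,(310,415))):
    e=np.array([(lo+np.argmax(s*D[v,lo:hi]),v) for v in range(v0,v1,3)],np.float32)
    f=cv2.fitLine(e,cv2.DIST_HUBER,0,.01,.01).ravel()
    Q=plane(c,px([(f[2]-50*f[0],f[3]-50*f[1]),(f[2]+50*f[0],f[3]+50*f[1])]),.078);d=Q[0]-Q[1];a=np.degrees(np.arctan2(d[1],d[0]))%180-90
    print(nm,e[::6].tolist(),'flat normal vs unit',a-9.03)
col=plane(c,px([(362,258)]),.036)[0];s=plane(c,px([(541,186)]),.029)[0];u=np.array([.538,-.2106,0])
for o in(col,u):
    v=s-o;print(o.round(4),s.round(4),'screw',np.degrees(np.arctan2(v[1],v[0]))-9.03,np.hypot(*v[:2]))
E
```

```text
right [[420.0, 345.0], [422.0, 363.0], [419.0, 381.0], [419.0, 399.0]] flat normal vs unit 0.4700030851165611
left [[398.0, 310.0], [398.0, 328.0], [397.0, 346.0], [399.0, 364.0], [406.0, 382.0], [405.0, 400.0]] flat normal vs unit 7.410207753074745
[ 0.538 -0.208  0.036] [ 0.5634 -0.1943  0.029 ] screw 19.27283944533624 0.028866445553047685
[ 0.538  -0.2106  0.    ] [ 0.5634 -0.1943  0.029 ] screw 23.710641190090314 0.0301572259498005
```

```bash
python3 -m crank '-.001 .007 0 0 0 0 -1;0 0 0 0 0 -.06 -1;0 0 0 0 0 -.116 -1;0 0 0 0 0 -.116 -1;0 0 0 0 0 -.116 -1;0 0 0 0 0 -.116 -1;0 0 0 0 0 -.116 -1;0 0 0 0 0 -.116 -1;0 0 0 0 0 -.116 -1;0 0 0 0 0 -.116 -1;0 0 0 0 0 -.116 -1;0 0 0 0 0 -.116 -1;0 0 0 0 0 -.116 -1;0 0 0 0 0 -.116 -1;0 0 0 0 0 -.116 -1;0 0 0 0 0 -.116 -1;0 0 0 0 0 -.116 -1;0 0 0 0 0 -.06 -1;0 0 0 0 0 0 -1'; python3 -c "
from h import *
goal(np.radians(119.5),[.5378,-.2106,.08])"
```

```text
clock: 16.42
eef_pos: [0.5269, -0.2072, 0.1784]
tool_rot: [-0.268, 0.963, 0.011, -0.015]
ft_force: [-0.3, 0.5, -0.4]
grip_width: 0.0856
pos [ 0.5269 -0.2072  0.1784] shift [-0.0099 -0.0114  0.0979] shift after turn [-0.0078 -0.0083  0.0984] turn [ 0.0284 -0.0241  0.0279] f [-0.3  0.5 -0.4] w 0.0856 t 16.42
```

```bash
python3 -m crank '0 0 0 .0284 -.0241 .028 -1;-.008 -.008 .01 0 0 0 -1;0 0 .03 0 0 0 -1;0 0 .03 0 0 0 -1;0 0 .02 0 0 0 -1;0 0 0 0 0 0 -1'; python3 -c "
from h import *
goal(np.radians(119.5),[.5378,-.2106,.03])"
```

```text
clock: 16.92
eef_pos: [0.5368, -0.21, 0.082]
tool_rot: [-0.248, 0.969, 0.0, -0.0]
ft_force: [-0.3, 0.3, -1.2]
grip_width: 0.0854
pos [ 0.5368 -0.21    0.082 ] shift [-0.0006 -0.001   0.052 ] shift after turn [-0.0006 -0.001   0.052 ] turn [ 0.     -0.0001 -0.0128] f [-0.3  0.3 -1.2] w 0.0854 t 16.92
```

```bash
python3 -m crank '-.0006 -.001 .012 0 0 -.013 -1;0 0 .014 0 0 0 -1;0 0 .014 0 0 0 -1;0 0 .01 0 0 0 -1;0 0 0 0 0 0 -1'; python3 -c "
from h import *
goal(np.radians(119.5),[.5378,-.2106,.03])"
```

```text
clock: 17.33
eef_pos: [0.5371, -0.2104, 0.0304]
tool_rot: [-0.252, 0.968, 0.001, -0.001]
ft_force: [-1.2, 0.6, 0.4]
grip_width: 0.0854
pos [ 0.5371 -0.2104  0.0304] shift [-0.0005 -0.0005  0.0004] shift after turn [-0.0005 -0.0005  0.0004] turn [ 0.002  -0.0018 -0.0054] f [-1.2  0.6  0.4] w 0.0854 t 17.33
```

Well placed. Now I close, with small compensation for the upward drift seen before.

```bash
python3 -m crank '0 0 .0004 0 0 0 1;0 0 .0004 0 0 0 1;0 0 .0004 0 0 0 1;0 0 .0004 0 0 0 1;0 0 .0004 0 0 0 1;0 0 .0004 0 0 0 1;0 0 .0004 0 0 0 1;0 0 .0004 0 0 0 1'; python3 -c "
from h import *
goal(np.radians(99.03),[.5378,-.2106,.055])"
```

```text
clock: 18.0
eef_pos: [0.5392, -0.2112, 0.0316]
tool_rot: [-0.251, 0.968, -0.001, 0.001]
ft_force: [0.5, -0.3, 2.6]
grip_width: 0.0421
pos [ 0.5392 -0.2112  0.0316] shift [ 0.0009  0.0011 -0.0234] shift after turn [ 0.0013  0.0008 -0.0234] turn [-0.0018  0.0021  0.3502] f [ 0.5 -0.3  2.6] w 0.0421 t 18.0
```

```bash
python3 -m crank '.0002 .0001 .0003 0 0 .06 1;.0002 .0001 .0003 0 0 .09 1;.0002 .0001 .0003 0 0 .09 1;.0002 .0001 .0003 0 0 .07 1;.0002 .0001 .0003 0 0 .03 1;.0002 .0001 .0003 0 0 0 1'; python3 -c "
from h import *
goal(np.radians(99.03),[.5378,-.2106,.055])
c,im=shot('scene','s9');c2,b=shot('side','d9');c3,w=shot('wrist','w9')
uv=proj(c,[[.56,-.205,.04]])[0].astype(int);uw=proj(c2,[[.56,-.205,.04]])[0].astype(int);print(uv,uw)
f=lambda i,p:cv2.resize(i[p[1]-25:p[1]+25,p[0]-32:p[0]+32],(400,312),interpolation=2)
o=np.vstack([np.hstack([f(im,uv),f(b,uw)]),np.hstack([cv2.resize(w,(380,285)),np.zeros((285,420,3),np.uint8)])]);cv2.imwrite('pics/v9.png',cv2.convertScaleAbs(o,alpha=1.4))"
```

```text
clock: 18.5
eef_pos: [0.5381, -0.212, 0.0317]
tool_rot: [-0.075, 0.997, -0.002, 0.002]
ft_force: [-0.2, 0.2, 1.5]
grip_width: 0.0424
pos [ 0.5381 -0.212   0.0317] shift [ 0.      0.0014 -0.0233] shift after turn [ 0.0001  0.0015 -0.0233] turn [-0.0039  0.0032 -0.0071] f [-0.2  0.2  1.5] w 0.0424 t 18.5
[222 167] [338 175]
```

View pics/v9.png

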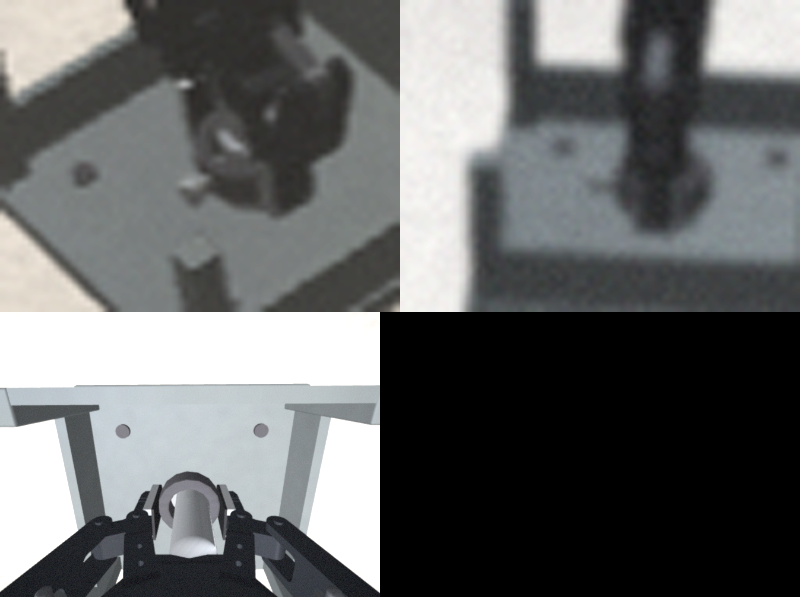

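The screw head shows bright at scene crop (188,185), a floor hole at (84,174), and the gripper holds the collar round the shaft. That is the last picture I can view. I measure the screw from the scene view, with the hole as a local reference.

```bash
python3 - <<'E'
from h import *
c=viewer.calibration('scene');g=cv2.cvtColor(cv2.imread('pics/s9.png'),6)
hx,hy=190+84/6.25,142+174/6.25
r=g[int(hy)-4:int(hy)+5,int(hx)-4:int(hx)+5].astype(float);w=np.clip(np.median(r)-8-r,0,None);Y,X=np.indices(r.shape)
hp=(int(hx)-4+(w*X).sum()/w.sum(),int(hy)-4+(w*Y).sum()/w.sum())
H=plane(c,hp,.012)[0];print('hole',hp,H.round(4))
print(g[165:180,212:232])
sx,sy=190+188/6.25,142+185/6.25
S=plane(c,[(sx-.5,sy-.5)],.028)[0];d=np.array([.5956,-.2522,.012])-H;print('bias',d.round(4));
for o in([.538,-.2106],[.5381,-.2113]):
    v=(S+d)[:2]-o;print('screw',(S+d).round(4),np.degrees(np.arctan2(v[1],v[0]))-9.03,np.hypot(*v))
cd=viewer.calibration('side')
print('side',plane(cd,[(306+(603-400)/6.25-.5,150+186/6.25-.5)],.028).round(4), 'side holes',plane(cd,[(306+(563-400)/6.25-.5,150+147/6.25-.5),(306+(777-400)/6.25-.5,150+158/6.25-.5)],.012).round(4))
E
```

```text
hole (np.float64(203.04444444444445), np.float64(169.55555555555554)) [ 0.5945 -0.2515  0.012 ]
[[ 89  91  91  90  91  88  89  90  80  60  57  52  41  61  93 113  99  63
   43  37]
 [ 91  89  91  91  89  90  89  89  80  65  56  52  46  52  62  70  73  71
   44  35]
 [ 90  91  89  89  89  88  88  89  78  60  56  56  67  71  58  58  57  56
   44  42]
 [ 90  89  89  89  91  89  88  89  85  64  47  57  57  58  56  57  56  57
   54  59]
 [ 90  87  89  89  89  89  91  90  91  78  49  47  52  57  55  56  54  57
   56  53]
 [ 88  89  89  89  88  89  91  98 103 100  93  68  42  43  47  48  48  47
   46  50]
 [ 88  87  89  91  89  88  95 109 113  97  79  55  46  40  40  41  39  40
   41  52]
 [ 88  88  89  90  89  89  81  67  74  73  61  50  44  39  40  40  40  39
   40  49]
 [ 91  90  89  89  90  92  85  71  60  58  65  77  68  50  42  41  41  39
   40  47]
 [ 91  89  88  88  89  89  90  82  64  61  77  89  89  81  63  50  46  47
   45  52]
 [ 91  90  90  89  89  90  88  89  85  80  89  88  89  90  87  77  70  66
   65  60]
 [ 92  89  89  91  87  89  89  89  91  90  89  88  88  89  89  90  90  89
   89  87]
 [ 89  90  88  89  89  87  91  89  88  89  89  90  89  88  88  90  88  89
   89  89]
 [ 90  89  91  86  89  89  89  89  88  87  85  88  88  89  88  87  89  89
   88  89]
 [ 89  89  90  89  88  90  89  87  88  83  83  88  86  87  89  88  90  90
   88  88]]
bias [ 0.0011 -0.0007 -0.    ]
screw [ 0.5679 -0.2099  0.028 ] -7.7536108571297815 0.02986942054285893
screw [ 0.5679 -0.2099  0.028 ] -6.403359921387663 0.029793310898148857
side [[ 0.5614 -0.2029  0.028 ]] side holes [[ 0.5937 -0.2546  0.012 ]
 [ 0.4943 -0.2703  0.012 ]]
```

The scene and side views disagree (-7° and +12°) because a pixel there is 2 mm, so I refine with the closer wrist views taken before the grasp: fit the known collar radius to its rim and find the head centroid.

```bash
python3 - <<'E'
from h import *
import json
from scipy.optimize import least_squares
for n in('w4','w8'):
    c=json.load(open(n+'.json'));g=cv2.GaussianBlur(cv2.cvtColor(cv2.imread(f'pics/{n}.png'),6),(3,3),0).astype(np.float32)
    u0=np.array([.5378,-.2106]);e=np.array(c['eye'])[:2];away=u0-e;aw=np.arctan2(away[1],away[0])
    pts=[]
    for a in np.radians(np.arange(0,360,4)):
        rr=np.arange(.017,.028,.0003)
        W=np.c_[u0[0]+rr*np.cos(a),u0[1]+rr*np.sin(a),np.full(len(rr),.036)];q=proj(c,W).astype(np.float32)
        v=cv2.remap(g,q[:,0].reshape(1,-1),q[:,1].reshape(1,-1),1)[0]
        d=np.gradient(v);i=np.argmax(d)
        rel=np.degrees((a-aw+np.pi)%(2*np.pi)-np.pi);su=np.degrees(a)-9
        if abs(rel)>112 or d[i]<1.0 or abs((su+180)%360-180-20)<25: continue
        pts.append(W[i,:2])
    P=np.array(pts);f=least_squares(lambda x:np.hypot(*(P-x).T)-.022,u0,loss='soft_l1',f_scale=.0005)
    k=f.x
    # head: bright pixels around 30 mm out
    best=None;ys,xs=np.indices(g.shape);Wp=plane(c,np.c_[xs.ravel(),ys.ravel()],.028).reshape(480,640,3)
    v=Wp[...,:2]-k;r=np.hypot(v[...,0],v[...,1]);ang=np.degrees(np.arctan2(v[...,1],v[...,0]))-9.03
    m=(r>.0245)&(r<.0345)&(abs(ang-20)<22);fl=np.median(g[m])
    w=np.where(m,np.clip(g-fl-5,0,30),0);d2=np.where(m,np.clip(abs(g-fl)-5,0,30),0)
    for nm,ww in(('bright',w),('any',d2)):
        print(n,nm,len(P),'centre',k.round(4),'rms',np.std(np.hypot(*(P-k).T)).round(5),'angle',((ww*ang).sum()/ww.sum()).round(2),'r',((ww*r).sum()/ww.sum()).round(4))
E
```

```text
w4 bright 44 centre [ 0.5375 -0.2109] rms 0.00053 angle 20.35 r 0.03
w4 any 44 centre [ 0.5375 -0.2109] rms 0.00053 angle 21.53 r 0.0296
w8 bright 47 centre [ 0.5382 -0.2108] rms 0.00212 angle 20.09 r 0.0291
w8 any 47 centre [ 0.5382 -0.2108] rms 0.00212 angle 25.48 r 0.0293
```

The wrist views give 20.5–21°, and the grip turned the collar 20.5°. Now I lift straight up.

```bash
python3 -m crank '0 0.0005 -.004 0 0 0 1;0 .0005 -.005 0 0 0 1;0 0 -.005 0 0 0 1;0 0 -.004 0 0 0 1;0 0 -.003 0 0 0 1;0 0 0 0 0 0 1'; python3 -c "
from h import *
goal(np.radians(98.6),[.5380,-.2109,.0567])"
```

```text
clock: 19.15
eef_pos: [0.5375, -0.2106, 0.0538]
tool_rot: [-0.077, 0.997, -0.002, 0.001]
ft_force: [0.7, -0.3, -1.5]
grip_width: 0.0417
pos [ 0.5375 -0.2106  0.0538] shift [-0.0004 -0.0003 -0.0029] shift after turn [-0.0004 -0.0003 -0.0029] turn [-0.0034  0.0018  0.0039] f [ 0.7 -0.3 -1.5] w 0.0417 t 19.15
```

```bash
python3 -m crank '-.0004 -.0003 -.0028 -.003 .002 .002 1;0 0 -.0002 0 0 0 1;0 0 0 0 0 0 1;0 0 0 0 0 0 1'; python3 -c "
from h import *
goal(np.radians(98.6),[.5380,-.2109,.0567])"
```

```text
clock: 19.48
eef_pos: [0.5382, -0.211, 0.0575]
tool_rot: [-0.076, 0.997, -0.0, 0.0]
ft_force: [0.3, -0.3, -1.2]
grip_width: 0.0421
pos [ 0.5382 -0.211   0.0575] shift [0.0002 0.0001 0.0008] shift after turn [0.0002 0.0001 0.0008] turn [-0.0005  0.0002  0.0018] f [ 0.3 -0.3 -1.2] w 0.0421 t 19.48
```

```bash
python3 -m crank '0 0 .001 0 0 0 1;0 0 0.0003 0 0 0 1'; python3 - <<'E'
from h import *
goal(np.radians(98.6),[.5380,-.2109,.0567])
g9={'scene':cv2.imread('pics/s9.png'),'side':cv2.imread('pics/d9.png')}
for n,f in(('scene','s10'),('side','d10')):
    c,im=shot(n,f)
    z=[.0,.025];pr=proj(c,[[.5665,-.206,.028],[.5665,-.206,.053]])
    x,y=(pr[0]).round().astype(int);T=g9[n][y-5:y+6,x-6:x+(6 if n=='scene' else 20)]
    S=im[y-30:y+12,x-14:x+30];M=cv2.matchTemplate(S,T,cv2.TM_CCOEFF_NORMED);_,v,_,l=cv2.minMaxLoc(M)
    i=l[1];col=M[max(i-1,0):i+2,l[0]];sub=0 if len(col)<3 else (col[0]-col[2])/(2*(col[0]-2*col[1]+col[2]))
    print(n,'score',round(v,2),'shift',(l[0]-8,round(l[1]+sub-25,2)),'expected for 25mm',(pr[1]-pr[0]).round(2))
    # cover centre: white region within mat
    m=np.zeros(im.shape[:2],np.uint8);q=proj(c,[[.5075+a*.1,.1717+b*.1,.005] for a,b in((1,1),(1,-1),(-1,-1),(-1,1))])
    x0,y0=q.min(0).astype(int);x1,y1=q.max(0).astype(int)
    cv2.fillConvexPoly(m,proj(c,[[.5075+.097*(a*np.cos(-.226)-b*np.sin(-.226)),.1717+.097*(a*np.sin(-.226)+b*np.cos(-.226)),.003] for a,b in((1,1),(1,-1),(-1,-1),(-1,1))]).astype(np.int32),255)
    w=((cv2.cvtColor(im,6)>110)&(m>0)).astype(np.uint8);k=cv2.convexHull(max(cv2.findContours(w,0,2)[0],key=cv2.contourArea))
    R4=cv2.approxPolyDP(k,6,True)[:,0];P=plane(c,R4,.007);print('cover',P.round(3)[:,:2].tolist(),P.mean(0).round(4))
E
```

```text
clock: 19.65
eef_pos: [0.538, -0.211, 0.0559]
tool_rot: [-0.076, 0.997, -0.0, -0.0]
ft_force: [-0.1, 0.4, -1.2]
grip_width: 0.0422
pos [ 0.538  -0.211   0.0559] shift [ 0.      0.0001 -0.0008] shift after turn [ 0.      0.0001 -0.0008] turn [-0.0003 -0.0003  0.0017] f [-0.1  0.4 -1.2] w 0.0422 t 19.65
scene score 0.92 shift (-1, np.float32(-6.53)) expected for 25mm [-1.45 -6.97]
cover [[0.416, 0.113], [0.453, 0.268], [0.611, 0.231], [0.575, 0.076]] [0.5135 0.1723 0.007 ]
side score 0.88 shift (0, np.float32(-24.35)) expected for 25mm [ 0.06 -7.51]
cover [[0.574, 0.077], [0.414, 0.11], [0.451, 0.269], [0.607, 0.233]] [0.5114 0.1724 0.007 ]
```

```bash
python3 -m crank '0 0 -.0008 0 0 0 1;0 0 0 0 0 0 1;0 0 0 0 0 0 1;0 0 0 0 0 0 1'; python3 - <<'E'
from h import *
for i in range(4):
    goal(np.radians(98.6),[.5380,-.2109,.0567]);viewer.camera('side')
E
```

```text
clock: 20.08
eef_pos: [0.5378, -0.2109, 0.0564]
tool_rot: [-0.076, 0.997, 0.0, -0.0]
ft_force: [-0.4, 0.6, -1.1]
grip_width: 0.0422
pos [ 0.5378 -0.2109  0.0564] shift [-0.0002 -0.0001 -0.0003] shift after turn [-0.0002 -0.0001 -0.0003] turn [ 0.0002 -0.001   0.0018] f [-0.4  0.6 -1.1] w 0.0422 t 20.08
pos [ 0.5378 -0.2109  0.0564] shift [-0.0002 -0.0001 -0.0003] shift after turn [-0.0002 -0.0001 -0.0003] turn [ 0.0002 -0.001   0.0018] f [ 0.9  0.  -1.7] w 0.0423 t 20.13
pos [ 0.5378 -0.2108  0.0564] shift [-0.0002 -0.0001 -0.0003] shift after turn [-0.0002 -0.0001 -0.0003] turn [ 0.0002 -0.001   0.0018] f [-0.3  0.7 -2.1] w 0.0419 t 20.18
pos [ 0.5378 -0.2108  0.0564] shift [-0.0002 -0.0001 -0.0003] shift after turn [-0.0002 -0.0001 -0.0003] turn [ 0.0002 -0.001   0.0019] f [-0.3  0.8 -1.3] w 0.0423 t 20.23
```

Still, upright, centred, 24.7 mm up, carrying the collar's weight. I hand it in.

```bash
python3 -c "
from workcell import order
print(order.job_done())"
```

```text
the job is handed in; nothing more can be done
None
```

I did all the steps in the order asked and handed the job in at about 20 s, with the arm still holding the collar.

- **Cover:** it lies handle up on the mat, square to it within about 1°. Its centre is about 2–4 mm from the mat's centre, depending on the camera and the moment.
- **Shaft:** I turned it about 53° until the pinched flat squared with the housing, with the jaws at 9.05° against the housing's 9.03°. After I let go, one edge of the flat read 0.5° off square. A second edge fit read 7°, but it jumped between two lines, so I set it aside.
- **Collar:** it is 24.7 mm up by the arm's own position, tool upright. The grip held steady at 42 mm, with about 1–2 N on the wrist, which fits the collar's weight. A rough scene-camera check taken about 0.5 mm lower suggested about 23.5 mm, at coarse resolution.
- **Screw direction:** I turned the collar 20.5°. The best close-up readings before the grasp were 20–21.5°, so the screw should face the flat within a degree or two. The coarse scene and side views after the turn disagreed, at -7° and +12°. I could not confirm it closer, because I had used all 12 viewable pictures.

I touched nothing else on the bench. The largest wrist force I read was about 25 N, when the cover met the mat.

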